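Lock out the high-voltage knob of the microscope console

TASK

Make the microscope's high voltage safe: turn the black knob on the cream console anticlockwise to its off stop, then put the red lock-out cover over the knob, its sides square with the console, and press it down past the click until its rim sits fully home on the grey seat. Finish while still holding the cover with the gripper and pressing it firmly down, a clear push of about 10 N; do not let go of it. Leave the other things on the desk where they are.

Things in the scene. Friction and masses are not known exactly. Their poses are not given: they have to be found in the camera images.
- knob (a joint): angle of the black knob on the console (rad): 0 is the off stop, growing clockwise seen from above, at most 1.6; turning off is turning anticlockwise. Light friction (0.05 N m); it stays where it is left. At 0 its grip bar lies along the console's x axis, white pointer to the console's front (-x), at the red mark; at angle q the bar is turned q clockwise from there
- knob_top (a point): centre of the knob's top face, on its vertical turning axis; its x axis runs along the grip bar. The bar is 36 mm long, 14 mm thick, 40 mm tall; its top is 56 mm above the seat plane. The knob stands on a round foot, 45 mm across and 10 mm high with chamfered rim, that centres the cover
- console: fixed cream box, top 50 mm above the desk; origin on the desk straight below the knob's axis; x points from its front to its rear, z up. It reaches from 65 mm in front of the knob's axis to 125 mm behind it, and 100 mm to either side (y)
- seat: grey rubber seat on the console around the knob, 62 x 62 mm; origin at the centre of its top face (52 mm above the desk), on the knob's axis; axes parallel to the console's. The cover's rim is to bear on it
- left_catch (a point): round steel nose of the spring catch at the seat's +y side (32.5 mm from the axis, 12 mm above the seat plane, 4 mm radius); a like one is at -y. They sit in black housings 37.5 to 51.5 mm from the axis, tops 16 mm above the seat plane. They give way outwards to let the cover's bead pass, then spring back and hold it
- cover: red lock-out cover, a loose square cap, 56 x 56 mm outside, 50 x 50 mm inside, 63 mm high, about 120 g, open below; origin at the centre of its open rim (underside), z up. A rounded bead runs along the foot of each side (4 mm proud, 5 mm above the rim), so it fits in any of four square positions. It starts upright on the desk
- cover_rib (a point): centre of the top of the cover's yellow grip rib, 93 mm above the rim; rib 40 mm along the cover's x, 14 mm thick along y, 30 mm tall. Pressed on squarely, the cover meets the catches with its rim 14 mm above the seat; resistance rises to about 10 N, suddenly drops about 7 mm above the seat, and the rim comes down on the seat; it stays latched at cover origin = seat origin
- stub_box: bystander: small blue and white specimen box, 56 x 43 x 36 mm, origin under its centre
- tape_roll: bystander: copper tape roll lying flat, 68 mm across, 18 mm high, origin under its centre
- solvent: bystander: white closed bottle, 60 mm across, 130 mm high, origin under its centre
- driver: bystander: green-handled screwdriver lying on the desk
- tweezer_cup: bystander: white cup, 64 mm across, 75 mm high, origin under its centre
- stub_jar: bystander: small jar with a black cap, 52 mm across, 55 mm high, origin under its centre
Things that resemble listed ones, but are neither listed nor needed, are in the scene too. There is more than one size of the cover; the one meant has the size given above.

How it is judged:
By the outcome, as a careful person would: the job done as asked, in the order asked, and still so for the second after the job is handed in, while the arm keeps its last pose, push and grip.
It also fails if it takes over 53 s, if anything falls off the work surface, if the arm or the gripper's body presses on something with over 40 N, if the wrist force passes 120 N, or if a joint passes its speed limit or range.

ROBOT

A 7-joint arm with a two-finger parallel gripper is mounted at the origin on the work surface. World frame = base frame: x ahead of the robot, y to its left, z up, the work surface at z = 0. Lengths are in m, angles in degrees, forces in N, time in s.
With the tool pointing down it reaches from about 0.425 to 0.875 m from the base axis. Payload 4.7 kg.
Tool frame: the origin (TCP) lies at the very end of the fingers, on their centre line; the grasp point (between the pads) lies 19 mm behind it; z points along the fingers, y is the line along which they close (so a half turn about z gives the same grasp; the last joint's range is limited). The gripper opens to 87 mm and grips with 3 to 60 N. Pads are 19 mm wide; open, the fingers measure 117 mm over their backs; the gripper's body (75 mm by 190 mm) begins 51 mm behind the grasp point.
Start: joints at [-64.051, 18.392, -4.016, 83.108, 1.295, 78.541, -3.26], TCP at [0.276, 0.588, 0.188] pointing down, gripper open.
Joint ranges: [-163.93, 163.93], [-17.29, 119.83], [-79.2, 71.16], [3.27, 140.29], [-89.18, 269.18], [5.43, 117.66], [-154.24, 154.24]. Speed limits (degrees/s): [147.25, 147.25, 180, 180, 180, 180, 180].

INTERFACE

Orientations are given as [roll, pitch, yaw] about the fixed x, y, z axes, in that order (R = Rz(yaw) Ry(pitch) Rx(roll)).
In Python, from cell import get_obs, eyes, env gives the robot as it stands.
- The arm moves only by the tool servo_tool, never from a script. Its argument "series" is a list that holds one entry, the list of rows, each a list of 7 numbers: the shift along the tool's x, y, z in units of 300 mm (1.0 is 300 mm), then the turn, a rotation vector about the tool's x, y, z in units of pi rad (1.0 is pi rad), then the opening, from 0 (shut) to 1 (fully open). In form: [[[tx, ty, tz, wx, wy, wz, gripper], ...]]. A call has 1 to 12 rows; each row is the pose to reach, as a shift and turn from the pose commanded when the call began, along the tool's axes at that moment, turning the shorter way round; what a row does not reach only later rows make up. A row lasts 1/12 s, in which the tool goes at most 41.7 mm and 7.16 degrees, less where a joint would pass 70% of its speed; a pose out of reach is approached as far as the arm can. A call with a number of a shift or a turn outside -1 to 1 is refused whole. A call with a gripper value outside its range is refused whole. The fingers move at their own pace and stop on an object; "grip_force" is the grip in N (left out, the last holds). Time passes only in rows, so rows that repeat a pose let the fingers close. It gives the time, the measured TCP pose, the force, the opening and the grip force at its end, in the units of the state.
- get_obs(): the state, without advancing time (a new reading comes with each control period).
- eyes.read_camera(name): name is "scene" or "side" or "wrist"; returns a dict with "frame" (420x560x3 uint8, red, green, blue), "depth" (420x560 float32, m along the optical axis (not along the pixel's ray), 0 where there is no reading), "fx", "fy", "cx", "cy" (pixels), "origin" and "rotation" of the camera in the world; the wrist camera has in their place "mount" (4x4, takes a point from camera to tool coordinates, whose origin is the TCP and whose axes are the flange's). Camera axes: x right, y down, z forward; pixel columns grow to the right and rows downward; lengths in m; the calibration is good to about 2 mm. A picture is of the moment at which its call begins: read the wrist's pose just before it.
- env.sign_off(): hands the job in; it is judged then, once.
The state is a dict: "time_s": time; "qpos": joint angles; "joint_velocities": joint speeds; "effort": joint torques, N m; "tool_pos": TCP position; "tool_rot": TCP orientation; "force": force on the tool from outside, world axes, zero at the start; "wrist_torque": the same for the moment, N m; "grip_width": finger opening in m; "grasp_force": force on a finger pad.
Only numpy, scipy, OpenCV 4.12 (cv2) and the standard library are available. Lean on these libraries where they do the work, as an engineer would, in place of code of your own. Each camera call takes 0.05 s, during which the arm holds its last target. There are 200 camera calls.

## Working session

There is one attempt and no reset: what is moved stays moved. The work goes in short steps, Python scripts to look and compute and a tool call to move; the robot and the scene stay as the last step left them, time stands still between calls to the robot, and variables do not carry over. Pictures are saved under pics/ and viewed, at most 10 in all, crops included, and the job is handed in when it is done.

Besides the shell and the picture viewer there is one more tool, called by a JSON object that holds its "method" and its "body", one argument or row to a line. servo_tool: Moves the arm, as the interface text tells. Shifts and turns lie within -1 to 1; 1 stands for 300 mm of shift or pi rad of turn. Its arguments: {"type":"object","properties":{"series":{"type":"array"},"grip_force":{"type":"number"}},"required":["series"]}

```bash
ls; mkdir -p pics
cat > h.py <<'E'
import numpy as np, cv2
from cell import get_obs, eyes, env
from scipy.spatial.transform import Rotation as R
def cam(n):
    o=get_obs(); c=eyes.read_camera(n)
    if 'mount' in c:
        T=np.eye(4); T[:3,:3]=R.from_euler('xyz',o['tool_rot'],degrees=True).as_matrix(); T[:3,3]=o['tool_pos']
        M=T@np.array(c['mount']); c['origin']=M[:3,3]; c['rotation']=M[:3,:3]
    c['origin']=np.array(c['origin']); c['rotation']=np.array(c['rotation']); return c
def ray(c,u,v,z):
    u=np.asarray(u,float);v=np.asarray(v,float)
    d=np.stack([(u-c['cx'])/c['fx'],(v-c['cy'])/c['fy'],np.ones_like(u)],-1)@c['rotation'].T
    return c['origin']+d*((z-c['origin'][2])/d[...,2])[...,None]
def cloud(c):
    v,u=np.mgrid[:420,:560]; d=c['depth']
    p=np.stack([(u-c['cx'])/c['fx']*d,(v-c['cy'])/c['fy']*d,d],-1)@c['rotation'].T+c['origin']
    p[d==0]=np.nan; return p
E
python3 - <<'E'
from h import *
import pickle
D={n:cam(n) for n in('scene','side','wrist')}
pickle.dump(D,open('d0.pkl','wb'))
for n,c in D.items(): print(n,c['origin'],c['rotation'].tolist(),c['fx'])
cv2.imwrite('pics/scene0.png',cv2.resize(D['scene']['frame'][...,::-1],(784,588)))
cv2.imwrite('pics/side0.png',cv2.resize(D['side']['frame'][...,::-1],(784,588)))
print(get_obs())
E
```

```text
pics
scene [ 1.44948639 -0.72720494  1.05938819] [-131.1377079514088, 0.09860796715323988, 50.11998761647466] 506.06947777063704
side [ 0.02303646 -0.58826686  0.77525456] [-129.70985098079032, -1.2276987551134448, -45.20053041026552] 411.71898317896387
wrist [0.20420483 0.62220285 0.38368727] [[0.42518547184250216, 0.8666110451039092, 0.26115629618673936], [0.9051054324351102, -0.4067148810993514, -0.1239643564448633], [-0.001212728542379819, 0.2890818257799123, -0.9573036233574129]] 347.17964936574117
{'time_s': 0.15, 'qpos': array([-64.05073916,  18.42799557,  -4.01586209,  83.15866725,
         1.29678359,  78.54082855,  -3.25951221]), 'joint_velocities': array([ 0.09239732, -0.05099428, -0.01069141, -0.23410172, -0.08634773,
       -0.02498663,  0.04376334]), 'effort': array([ 3.51464257e-05, -4.91794145e+01, -4.04536352e-01, -3.12871742e+01,
       -6.39207638e-02,  4.05452389e-02,  1.41766700e-04]), 'tool_pos': array([0.27601059, 0.58797406, 0.18692925]), 'tool_rot': array([-1.79917826e+02,  6.71186225e-03,  1.54861291e+02]), 'force': array([ 0.83674349, -0.11368629, -0.15024343]), 'wrist_torque': array([-0.00898874,  0.07106932, -0.01072639]), 'grasp_force': 0.0, 'grip_width': 0.08668704429870536}
```

View pics/scene0.png

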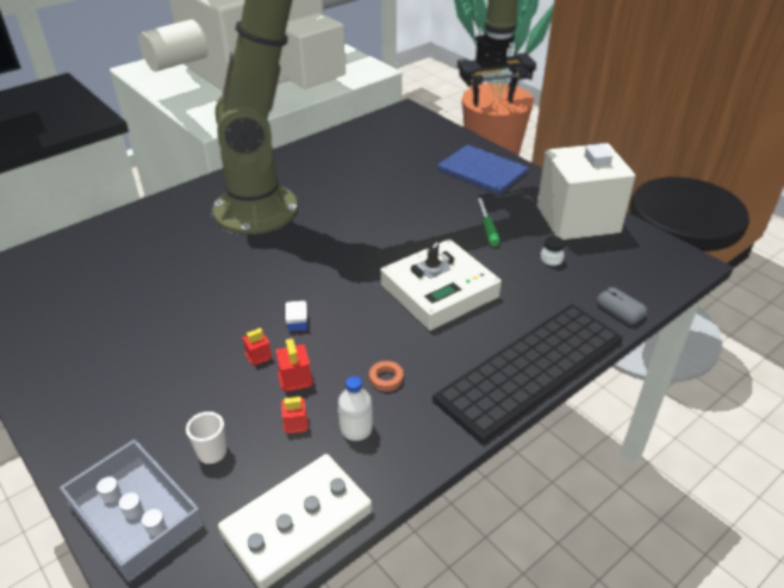

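View pics/side0.png

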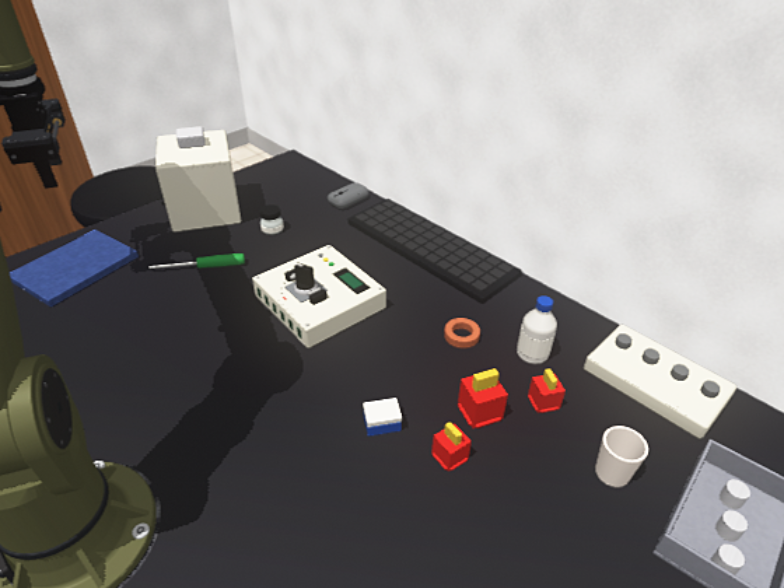

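The scene camera (784 px scale) shows the console at (440,285) with its knob at (433,255). There are three red covers with yellow ribs: (257,347), (294,365, larger) and (294,413). The side camera shows the same three at (451,447), (483,398) and (547,392). I'll measure their sizes, then the console and knob.

Run:
```python
s=open('h.py').read().replace("    c['origin']=np.array(c['origin']);","    r=np.array(c['rotation'])\n    if r.shape==(3,): c['rotation']=R.from_euler('xyz',r,degrees=True).as_matrix()\n    c['origin']=np.array(c['origin']);")
open('h.py','w').write(s)
from h import *
import pickle
D=pickle.load(open('d0.pkl','rb'))
for n in('scene','side'):
    c=D[n]
    c['rotation']=R.from_euler('xyz',c['rotation'],degrees=True).as_matrix()
    P=cloud(c); f=c['frame']; hsv=cv2.cvtColor(f,cv2.COLOR_RGB2HSV)
    desk=P[...,2][(hsv[...,2]<60)&(np.abs(P[...,2])<.02)]; print(n,'desk z',np.nanmedian(desk))
    red=cv2.inRange(hsv,(0,200,80),(4,255,255))|cv2.inRange(hsv,(174,200,80),(180,255,255))
    yel=cv2.inRange(hsv,(22,150,80),(34,255,255))
    for nm,m,mn in(('red',red,60),('yel',yel,15)):
        k,L,S,C=cv2.connectedComponentsWithStats(m)
        for i in range(1,k):
            if S[i,4]<mn: continue
            p=P[L==i]; p=p[np.isfinite(p).all(1)]
            z=np.percentile(p[:,2],[2,50,98]); print(nm,S[i],C[i].round(1),'z',z.round(3),end=' ')
            t=p[p[:,2]>z[2]-.006][:,:2] if nm=='yel' else p[:,:2]
            r=cv2.minAreaRect((t*1000).astype(np.float32)); print('rect mm',np.round(r[0],1),np.round(r[1],1),round(r[2],1))
    # cream console top
    m=(np.abs(P[...,2]-.05)<.006)&(hsv[...,1]<70)&(hsv[...,2]>130)
    k,L,S,C=cv2.connectedComponentsWithStats(m.astype(np.uint8))
    for i in range(1,k):
        if S[i,4]<400: continue
        p=P[L==i]; r=cv2.minAreaRect((p[:,:2]*1000).astype(np.float32)); print('console?',C[i],S[i,4],np.median(p[:,2]),r)
c=D['side'];cv2.imwrite('pics/crop1.png',cv2.resize(np.hstack([c['frame'][160:250,170:290][...,::-1],c['frame'][250:340,300:420][...,::-1]]),(800,300),interpolation=cv2.INTER_CUBIC))
```

```text
scene desk z 0.001090175276966976
yel [177 235  10   9  60] [181.9 238.9] z [0.012 0.065 0.071] rect mm [ 474.4 -280.5] [27.7 12.5] 83.1
yel [205 243   6  16  67] [207.9 249.6] z [0.071 0.093 0.097] rect mm [ 577.4 -259. ] [11.7 39.5] 65.1
yel [203 283  11   9  73] [208.7 287.1] z [0.002 0.066 0.072] rect mm [ 672.6 -322.1] [23.3 14.4] 52.3
console? [315.5        199.02251791] 1954 0.05098839218929563 ((563.805908203125, 148.55062866210938), (203.82762145996094, 196.55621337890625), 83.57400512695312)
console? [ 91.80666667 359.055     ] 600 0.05030810062635516 ((660.328857421875, -637.5278930664062), (204.49493408203125, 140.6009979248047), 5.615390777587891)
side desk z 0.00032568599771581885
red [327 269  36  37 844] [343.6 288. ] z [0.004 0.044 0.065] rect mm [ 572.2 -261.1] [60.7 59.3] 65.8
red [378 268  25  27 400] [388.4 282.1] z [0.003 0.029 0.048] rect mm [ 667.7 -324.1] [42.9 42.6] 57.0
red [309 303  27  33 516] [321.4 321.3] z [0.002 0.034 0.048] rect mm [ 471.8 -270.6] [69.8 44.2] 81.3
yel [338 263  18  16 208] [346.4 270.6] z [0.067 0.088 0.095] rect mm [ 573.8 -259.9] [14.1 39. ] 68.5
yel [388 263  10  15  90] [392.5 269.9] z [0.038 0.064 0.07 ] rect mm [ 669.4 -323.5] [28.8  9.8] 52.2
yel [318 301  12  17 111] [323.1 308.9] z [0.05  0.065 0.07 ] rect mm [ 470.5 -282.4] [29.4 10.2] 80.2
console? [387.80942828  71.88766299] 997 0.049903059287679574 ((1713.092041015625, 895.6171875), (29.612876892089844, 2528.199951171875), 0.15684065222740173)
console? [227.07410457 205.71140387] 2429 0.05018757434303489 ((560.3515625, 146.62611389160156), (203.21446228027344, 191.1973876953125), 84.2077407836914)
console? [506.22003929 363.74066798] 509 0.0496137367173749 ((657.5347290039062, -624.1036987304688), (202.46353149414062, 109.95047760009766), 6.489920139312744)
```

View pics/crop1.png

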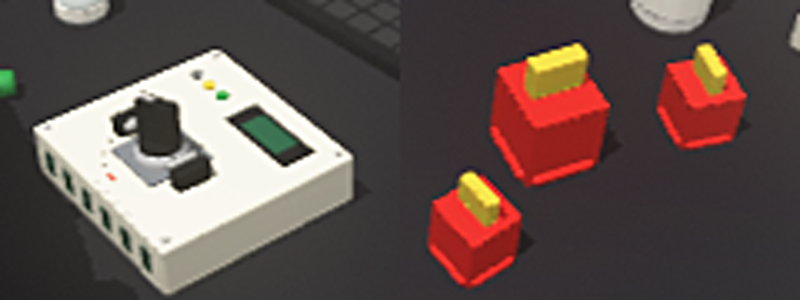

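The cover I want is the large one, at side (483,398) / scene (294,365). Its rib top is at z≈0.094 and its sides are about 57–60 mm. The other two have rib tops at 0.07 and 43 mm sides, so they are decoys. The crop shows the knob on the console with grey seat, catches and red mark, with vents facing the robot. Console yaw is about -6° and the knob axis is about (0.532, 0.150). I'll move above the knob first.

```bash
cat >> h.py <<'E'
def plan(p,yaw):
    o=get_obs(); A=R.from_euler('xyz',o['tool_rot'],degrees=True)
    B=R.from_euler('xyz',[180,0,yaw],degrees=True)
    print('row',np.round(A.inv().apply(np.array(p)-o['tool_pos'])/.3,4),np.round((A.inv()*B).as_rotvec()/np.pi,4),'t',round(o['time_s'],2),'q7',o['qpos'][6].round(1))
E
python3 -c "
from h import *
plan([.532,.15,.27],130)"
```

```text
row [-1.3927 -0.9595 -0.2754] [-4.000e-04  1.000e-04  1.381e-01] t 0.15 q7 -3.3
```

{"method": "servo_tool", "body": {
  "series": [
    [[-0.98,-0.675,-0.28,0,0,0.1,1],[-0.98,-0.675,-0.28,0,0,0.1,1],[-0.98,-0.675,-0.28,0,0,0.1,1],[-0.98,-0.675,-0.28,0,0,0.1,1],[-0.98,-0.675,-0.28,0,0,0.1,1],[-0.98,-0.675,-0.28,0,0,0.1,1],[-0.98,-0.675,-0.28,0,0,0.1,1],[-0.98,-0.675,-0.28,0,0,0.1,1],[-0.98,-0.675,-0.28,0,0,0.1,1],[-0.98,-0.675,-0.28,0,0,0.1,1]]
  ]
}}

```text
time_s: 0.98
tool_pos: [0.4618, 0.272, 0.2739]
tool_rot: [179.9, 0.3, 136.1]
force: [0.7, -0.2, 0.1]
grip_width: 0.0869
grasp_force: 0.0
```

```bash
python3 -c "
from h import *
plan([.532,.15,.27],130)"
```

```text
row [-0.4505 -0.1308  0.0149] [0.0008 0.0014 0.034 ] t 0.98 q7 13.1
```

{"method": "servo_tool", "body": {
  "series": [
    [[-0.45,-0.13,0.015,0,0,0.034,1],[-0.45,-0.13,0.015,0,0,0.034,1],[-0.45,-0.13,0.015,0,0,0.034,1],[-0.45,-0.13,0.015,0,0,0.034,1],[-0.45,-0.13,0.015,0,0,0.034,1],[-0.45,-0.13,0.015,0,0,0.034,1],[-0.45,-0.13,0.015,0,0,0.034,1]]
  ]
}}

```text
time_s: 1.57
tool_pos: [0.5273, 0.1612, 0.2669]
tool_rot: [-180.0, -0.1, 130.9]
force: [-0.6, 0.4, -0.2]
grip_width: 0.0865
grasp_force: 0.0
```

```bash
cat > look.py <<'E'
from h import *
import sys,pickle
c=cam('wrist'); pickle.dump((get_obs(),c),open('w_%s.pkl'%sys.argv[1],'wb'))
f=c['frame']; P=cloud(c); hsv=cv2.cvtColor(f,cv2.COLOR_RGB2HSV)
m=(np.abs(P[...,2]-.05)<.005)&(hsv[...,1]<70)&(hsv[...,2]>130)
k,L,S,C=cv2.connectedComponentsWithStats(m.astype(np.uint8)); i=1+S[1:,4].argmax()
p=P[L==i]; r=cv2.minAreaRect((p[:,:2]*1000).astype(np.float32)); print('console',S[i],r)
k=(np.abs(P[...,2]-.108)<.006)&(hsv[...,2]<90)
k,L,S,C=cv2.connectedComponentsWithStats(k.astype(np.uint8))
for i in range(1,k):
    if S[i,4]<60: continue
    p=P[L==i]; print('top',S[i],C[i],np.median(p[:,2]),cv2.minAreaRect((p[:,:2]*1000).astype(np.float32)))
cv2.imwrite('pics/w_%s.png'%sys.argv[1],cv2.resize(f[...,::-1],(784,588))); print(get_obs()['tool_pos'],get_obs()['tool_rot'])
E
python3 look.py a
```

```text
console [  189    81   219   210 19321] ((561.6231689453125, 148.24156188964844), (198.9667510986328, 188.77499389648438), 84.64254760742188)
top [270 174  23  34 359] [280.42339833 191.96935933] 0.10595944015306741 ((531.6591186523438, 150.98011779785156), (13.819368362426758, 35.344661712646484), 19.341115951538086)
[0.52720737 0.16163134 0.26700614] [-1.79992797e+02 -5.85802076e-02  1.30922355e+02]
```

View pics/w_a.png

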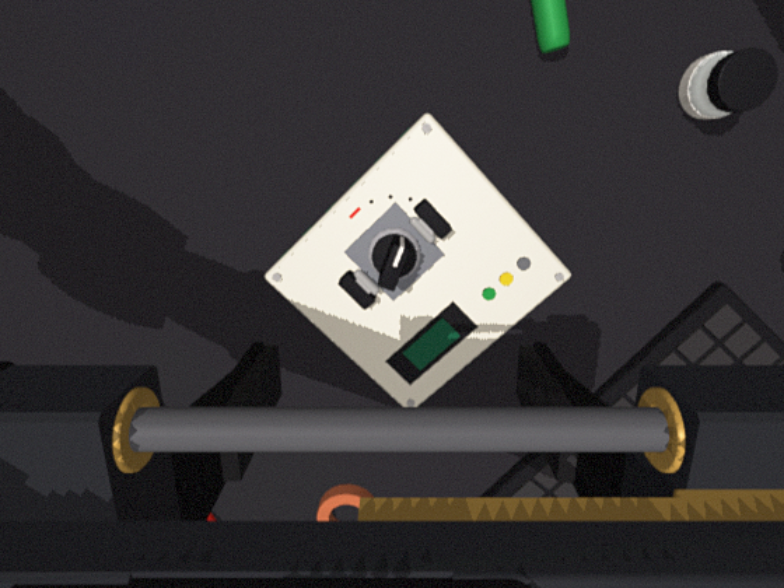

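The view shows the knob top at (392,258) with its white pointer up and to the right, and the red mark at (355,213). The measured knob top of (0.5317, 0.1510) agrees with the console box's prediction. Console yaw is -5.4°, the bar lies at 109.3°, and q ≈ 65°. Next I'll grip the bar.

```bash
python3 -c "
from h import *
plan([.5317,.151,.14],109.3)
plan([.5317,.151,.077],109.3)"
```

```text
row [-0.037  -0.0118  0.4233] [-1.000e-04 -3.000e-04  1.201e-01] t 1.62 q7 22.5
row [-0.0372 -0.0118  0.6333] [-1.000e-04 -3.000e-04  1.201e-01] t 1.62 q7 22.5
```

{"method": "servo_tool", "body": {
  "series": [
    [[-0.037,-0.012,0.1,0,0,0.04,1],[-0.037,-0.012,0.2,0,0,0.08,1],[-0.037,-0.012,0.3,0,0,0.12,1],[-0.037,-0.012,0.4,0,0,0.12,1],[-0.037,-0.012,0.42,0,0,0.12,1],[-0.037,-0.012,0.42,0,0,0.12,1],[-0.037,-0.012,0.42,0,0,0.12,1]]
  ]
}}

```text
time_s: 2.2
tool_pos: [0.5329, 0.15, 0.1424]
tool_rot: [179.9, -0.0, 109.3]
force: [0.4, -0.2, 0.6]
grip_width: 0.087
grasp_force: 0.0
```

```bash
python3 -c "
from h import *
plan([.5317,.151,.077],109.3);print(get_obs()['tool_pos'],get_obs()['tool_rot'])"
```

```text
row [ 0.0045 -0.003   0.2181] [ 0.0004 -0.0001 -0.0002] t 2.2 q7 3.4
[0.53292759 0.14999087 0.14242177] [ 1.79933850e+02 -1.40273077e-02  1.09272310e+02]
```

{"method": "servo_tool", "body": {
  "series": [
    [[0.004,-0.003,0.1,0,0,0,1],[0.004,-0.003,0.18,0,0,0,1],[0.004,-0.003,0.215,0,0,0,1],[0.004,-0.003,0.215,0,0,0,1],[0.004,-0.003,0.215,0,0,0,0],[0.004,-0.003,0.215,0,0,0,0],[0.004,-0.003,0.215,0,0,0,0],[0.004,-0.003,0.215,0,0,0,0],[0.004,-0.003,0.215,0,0,0,0],[0.004,-0.003,0.215,0,0,0,0],[0.004,-0.003,0.215,0,0,0,0],[0.004,-0.003,0.215,0,0,0,0]]
  ],
  "grip_force": 12
}}

```text
time_s: 3.2
tool_pos: [0.5314, 0.1495, 0.0769]
tool_rot: [180.0, -0.0, 109.1]
force: [-1.1, 0.3, 0.3]
grip_width: 0.0413
grasp_force: 0.0
```

{"method": "servo_tool", "body": {
  "series": [
    [[0,0,0,0,0,0,0],[0,0,0,0,0,0,0],[0,0,0,0,0,0,0],[0,0,0,0,0,0,0],[0,0,0,0,0,0,0],[0,0,0,0,0,0,0],[0,0,0,0,0,0,0],[0,0,0,0,0,0,0]]
  ],
  "grip_force": 12
}}

```text
time_s: 3.87
tool_pos: [0.5314, 0.1495, 0.0768]
tool_rot: [180.0, -0.0, 109.1]
force: [-0.2, -0.1, 0.3]
grip_width: 0.0008
grasp_force: 0.0
```

Run:
```python
from h import *
a=cam('side')['frame'][150:260,160:310]; b=cam('wrist')['frame']; o=get_obs(); print(o['grip_width'],o['grasp_force'],o['tool_pos'])
cv2.imwrite('pics/g1.png',np.hstack([cv2.resize(a,(400,300),interpolation=cv2.INTER_CUBIC),cv2.resize(b,(400,300),interpolation=cv2.INTER_AREA)])[...,::-1])
```

```text
0.0003902289619554762 0.0 [0.53140294 0.1495363  0.07677662]
```

View pics/g1.png

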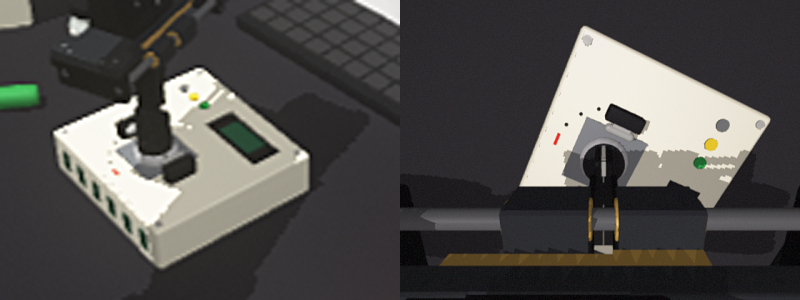

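Run:
```python
from h import *
o=get_obs()
for n in('side','wrist'):
    c=cam(n); P=cloud(c)
    for nm,p in(('tcp',o['tool_pos']),('grasp',o['tool_pos']+[0,0,.019]),('knobtop',[.5317,.151,.108])):
        q=c['rotation'].T@(np.array(p)-c['origin']); print(n,nm,(q[:2]/q[2]*[c['fx'],c['fy']]+[c['cx'],c['cy']]).round(1),q[2].round(3))
    if n=='wrist':
        print(c['mount'])
        f=c['frame']; 
        for v in range(170,350,8): print(v,P[v,410:436:6].round(3).tolist()[0:3:2],f[v,423])
        cv2.imwrite('pics/g2.png',cv2.resize(f[140:360,340:520],(720,600)[::1],interpolation=cv2.INTER_CUBIC)[...,::-1])
    else: print([ (v,P[v,218].round(3).tolist()) for v in range(165,215,5)])
```

```text
side tcp [217.9 198.4] 1.121
side grasp [217.3 192.8] 1.109
side knobtop [216.7 188.9] 1.102
[(165, [0.521, 0.119, 0.205]), (170, [0.512, 0.108, 0.199]), (175, [0.533, 0.141, 0.158]), (180, [0.528, 0.135, 0.148]), (185, [0.527, 0.137, 0.131]), (190, [0.525, 0.136, 0.116]), (195, [0.527, 0.141, 0.095]), (200, [0.525, 0.141, 0.079]), (205, [0.523, 0.139, 0.064]), (210, [0.516, 0.132, 0.055])]
wrist tcp [284.1 239. ] 0.212
wrist grasp [284.1 251.8] 0.193
wrist knobtop [285.5 259.2] 0.181
[[-4.34685056e-04 -9.57495828e-01 -2.88446789e-01  7.96154143e-02]
 [ 9.99999514e-01 -6.71345383e-04  7.21538829e-04  2.29708091e-05]
 [-8.84517838e-04 -2.88446335e-01  9.57495655e-01 -1.96911532e-01]
 [ 0.00000000e+00  0.00000000e+00  0.00000000e+00  1.00000000e+00]]
170 [[0.597, 0.212, 0.05], [0.604, 0.214, 0.05]] [237 232 220]
178 [[0.599, 0.207, 0.05], [0.606, 0.21, 0.05]] [237 230 219]
186 [[0.601, 0.202, 0.05], [0.609, 0.205, 0.05]] [239 233 221]
194 [[0.604, 0.197, 0.049], [0.611, 0.2, 0.051]] [238 232 220]
202 [[0.606, 0.192, 0.05], [0.614, 0.195, 0.05]] [238 230 217]
210 [[0.608, 0.187, 0.05], 
[... 402 characters left out ...]
 [162 154 140]
266 [[0.625, 0.15, 0.051], [0.634, 0.152, 0.051]] [163 154 142]
274 [[0.549, 0.196, 0.195], [0.636, 0.146, 0.051]] [160 154 141]
282 [[0.548, 0.195, 0.198], [0.64, 0.14, 0.05]] [166 158 146]
290 [[0.547, 0.195, 0.202], [0.549, 0.196, 0.202]] [29 25 30]
298 [[0.546, 0.194, 0.204], [0.549, 0.195, 0.205]] [32 30 32]
306 [[0.546, 0.193, 0.206], [0.549, 0.193, 0.205]] [48 48 50]
314 [[0.547, 0.191, 0.206], [0.551, 0.191, 0.204]] [48 50 55]
322 [[0.548, 0.189, 0.205], [0.551, 0.189, 0.205]] [48 44 48]
330 [[0.549, 0.187, 0.205], [0.552, 0.188, 0.205]] [53 54 58]
338 [[0.55, 0.185, 0.206], [0.553, 0.186, 0.205]] [50 49 53]
346 [[0.551, 0.183, 0.205], [0.554, 0.184, 0.205]] [46 47 49]
```

View pics/g2.png

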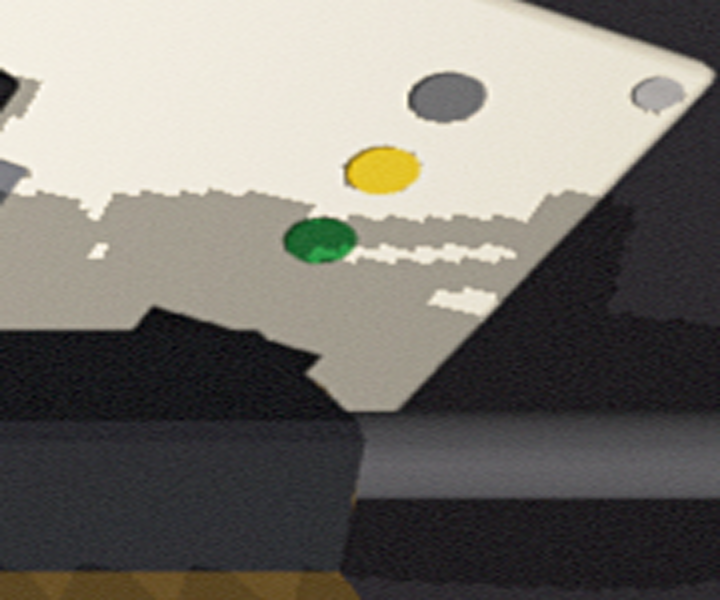

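Run:
```python
from h import *
c=cam('wrist'); P=cloud(c); o=get_obs(); print(o['grip_width'],o['grasp_force'])
A=R.from_euler('xyz',o['tool_rot'],degrees=True)
T=A.inv().apply((P-o['tool_pos']).reshape(-1,3)).reshape(P.shape)*1000
for v in range(190,345,10): print(v,[tuple(T[v,u].round().astype(int).tolist()) if np.isfinite(T[v,u,0]) else None for u in (254,264,272,278,284,290,296,304,314)])
cv2.imwrite('pics/g3.png',cv2.resize(c['frame'][180:360,200:370],(567,600),interpolation=cv2.INTER_CUBIC)[...,::-1])
```

```text
0.0007954014726288027 0.0
190 [(24, -20, 26), (25, -13, 24), (25, -8, 25), (25, -4, 24), (25, 0, 25), (24, 4, 25), (24, 8, 25), (28, 12, 9), (29, 18, 8)]
200 [(18, -20, 25), (18, -13, 22), (20, -8, 16), (20, -4, 15), (20, 0, 15), (20, 4, 16), (20, 8, 17), (19, 13, 19), (17, 20, 26)]
210 [(11, -20, 24), (15, -13, 13), (15, -8, 10), (19, -4, -1), (20, 0, -5), (19, 3, -2), (18, 7, 3), (15, 12, 11), (12, 20, 20)]
220 [(7, -20, 16), (9, -13, 10), (9, -8, 11), (19, -3, -19), (20, 0, -23), (19, 3, -19), (19, 6, -19), (8, 13, 12), (7, 19, 16)]
230 [(0, -20, 16), (2, -13, 11), (16, -6, -27), (17, -3, -29), (17, 0, -31), (17, 3, -30), (17, 6, -30), (2, 13, 10), (2, 19, 10)]
240 [(-11, -21, 25), (-5, -13, 11), (11, -6, -28), (11, -3, -29), (12, 0, -30), (11, 3, -29), (11, 6, -28), (-5, 13, 10), (-7, 20, 17)]
250 [(-19, -21, 26), (-12, -13, 11), (11, -6, -42), (10, -3, -39), (10, 0, -39), (10, 3, -39), (11, 6, -42), (-12, 13, 10), (-18, 21, 24)]
260 [(-27, -21, 27), (-26, -14, 26), (11, -6, -52), (10, -3, -50), (9, 0, -48), (10, 3, -51), (11, 5, -52), (11, 9, -53), (-26, 21, 24)]
270 [(38, -8, -
[... 406 characters left out ...]
 -7, -128), (34, -5, -124), (32, -3, -120), (33, -2, -121), (32, 0, -120), (33, 1, -121), (33, 3, -121), (34, 5, -123), (37, 7, -128)]
310 [(34, -7, -128), (33, -5, -126), (31, -3, -122), (31, -2, -123), (31, 0, -122), (30, 1, -121), (31, 3, -123), (32, 5, -124), (35, 7, -128)]
320 [(32, -7, -128), (31, -5, -126), (28, -3, -122), (28, -2, -122), (28, 0, -122), (28, 1, -122), (28, 3, -123), (30, 5, -126), (32, 7, -128)]
330 [(29, -7, -128), (27, -5, -125), (-3, -5, -84), (-3, -2, -84), (-85, 0, 27), (-3, 2, -84), (-3, 4, -85), (28, 5, -126), (29, 7, -128)]
340 [(27, -7, -128), (24, -5, -125), (-7, -5, -85), (-7, -2, -85), (-94, 0, 27), (-7, 2, -84), (-8, 5, -84), (22, 5, -122), (27, 7, -129)]
```

View pics/g3.png

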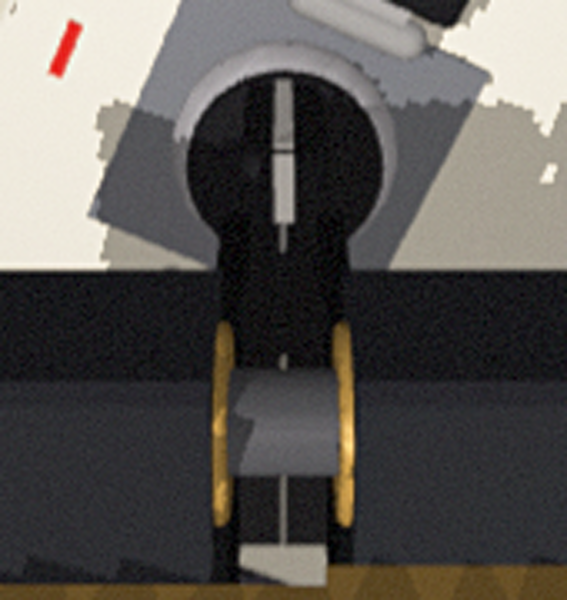

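Run:
```python
from h import *
import pickle
o,c=pickle.load(open('w_a.pkl','rb'))
def tool(c,o):
    P=cloud(c);A=R.from_euler('xyz',o['tool_rot'],degrees=True)
    return A.inv().apply((P-o['tool_pos']).reshape(-1,3))*1000
for nm,(o,c) in (('open',(o,c)),('now',(get_obs(),cam('wrist')))):
    T=tool(c,o); T=T[np.isfinite(T).all(1)]
    for lo in range(-130,20,10):
        s=T[(T[:,2]>=lo)&(T[:,2]<lo+10)&(abs(T[:,1])<100)&(T[:,0]<60)]
        if len(s)>5: print(nm,lo,len(s),'x',np.percentile(s[:,0],[3,97]).round(),'y',s[:,1].min().round(),s[:,1].max().round(), '|y|min',abs(s[:,1]).min().round())
```

```text
open -130 25174 x [19. 38.] y -70.0 68.0 |y|min 0.0
open -120 8413 x [ 9. 38.] y -76.0 75.0 |y|min 0.0
open -110 1765 x [-3. 37.] y -81.0 80.0 |y|min 47.0
open -100 1065 x [-10.   8.] y -49.0 49.0 |y|min 48.0
open -90 1098 x [-11.   1.] y -51.0 51.0 |y|min 43.0
open -80 948 x [-9. 11.] y -57.0 57.0 |y|min 43.0
open -70 800 x [ 2. 11.] y -55.0 55.0 |y|min 43.0
open -60 827 x [-3. 11.] y -53.0 53.0 |y|min 43.0
open -50 772 x [-8. 11.] y -52.0 53.0 |y|min 43.0
open -40 359 x [-9. 11.] y -53.0 52.0 |y|min 43.0
now -130 26629 x [24. 38.] y -72.0 70.0 |y|min 0.0
now -120 7480 x [ 6. 38.] y -80.0 81.0 |y|min 0.0
now -110 2194 x [-0. 38.] y -81.0 81.0 |y|min 5.0
now -100 64 x [-8.  7.] y -5.0 5.0 |y|min 5.0
now -90 559 x [-9.  0.] y -5.0 5.0 |y|min 0.0
now -80 273 x [ 9. 12.] y -6.0 6.0 |y|min 0.0
now -70 373 x [ 9. 11.] y -7.0 8.0 |y|min 0.0
now -60 392 x [-2. 12.] y -9.0 9.0 |y|min 0.0
now -50 376 x [ 4. 12.] y -9.0 9.0 |y|min 0.0
now -40 263 x [ 9. 18.] y -9.0 9.0 |y|min 0.0
now -30 587 x [ 8. 20.] y -6.0 7.0 |y|min 0.0
now -20 139 x [17. 20.] y -7.0 7.0 |y|min 0.0
now -10 118 x [18. 20.] y -7.0 7.0 |y|min 0.0
now 0 1795 x [ 1. 50.] y -18.0 36.0 |y|min 0.0
now 10 2181 x [-9. 50.] y -22.0 36.0 |y|min 0.0
```

Run:
```python
from h import *
import pickle
o,c=pickle.load(open('w_a.pkl','rb'))
P=cloud(c);A=R.from_euler('xyz',o['tool_rot'],degrees=True)
T=A.inv().apply((P-o['tool_pos']).reshape(-1,3))*1000
s=T[np.isfinite(T).all(1)&(T[:,2]>-60)&(T[:,2]<0)&(abs(T[:,1])<70)&(T[:,0]<60)]
for sg in(-1,1): q=s[s[:,1]*sg>0]; print(len(q),np.percentile(q[:,2],[50,90,98,100]).round(1),q[:,0].min(),q[:,0].max(),np.histogram(q[:,2],np.arange(-60,0,2))[0])
```

```text
978 [-47.9 -37.7 -35.3 -33.3] -10.021673539359849 11.588272137722864 [94 89 73 77 77 77 79 74 77 83 66 68 41  3  0  0  0  0  0  0  0  0  0  0
  0  0  0  0  0]
980 [-48.1 -37.8 -35.2 -34. ] -10.21540020644934 11.457792157631708 [107  71  79  79  81  74  90  70  70  78  72  69  39   1   0   0   0   0
   0   0   0   0   0   0   0   0   0   0   0]
```

By depth, the fingers really end 35 mm short of the reported TCP (the true tip is reported z + 0.035), and the gripper body is offset the same way. So the fingers closed just above the knob, which hasn't moved. I'll allow for that offset: open, go down a further 35 mm, and grip.

{"method": "servo_tool", "body": {
  "series": [
    [[0,0,-0.04,0,0,0,0.5],[0,0,-0.04,0,0,0,0.5],[0,0,-0.04,0,0,0,0.5],[0,0,-0.04,0,0,0,0.5],[0,0,-0.04,0,0,0,0.5],[0,0,-0.04,0,0,0,0.5],[0,0,-0.04,0,0,0,0.5],[0,0,0.0,0,0,0,0.5],[0,0,0.04,0,0,0,0.5],[0,0,0.08,0,0,0,0.5],[0,0,0.116,0,0,0,0.5],[0,0,0.116,0,0,0,0.5]]
  ],
  "grip_force": 12
}}

```text
time_s: 5.17
tool_pos: [0.5288, 0.1486, 0.0384]
tool_rot: [-179.7, 0.0, 109.1]
force: [-1.2, -0.0, -0.4]
grip_width: 0.0433
grasp_force: 0.0
```

{"method": "servo_tool", "body": {
  "series": [
    [[0,0,0,0,0,0,0],[0,0,0,0,0,0,0],[0,0,0,0,0,0,0],[0,0,0,0,0,0,0],[0,0,0,0,0,0,0],[0,0,0,0,0,0,0],[0,0,0,0,0,0,0],[0,0,0,0,0,0,0]]
  ],
  "grip_force": 12
}}

```text
time_s: 5.83
tool_pos: [0.5318, 0.1497, 0.0425]
tool_rot: [179.9, -0.0, 109.1]
force: [-0.3, 0.7, 2.6]
grip_width: 0.014
grasp_force: 12.0
```

{"method": "servo_tool", "body": {
  "series": [
    [[0,0,0,0,0,-0.036,0],[0,0,0,0,0,-0.072,0],[0,0,0,0,0,-0.108,0],[0,0,0,0,0,-0.144,0],[0,0,0,0,0,-0.18,0],[0,0,0,0,0,-0.216,0],[0,0,0,0,0,-0.252,0],[0,0,0,0,0,-0.288,0],[0,0,0,0,0,-0.324,0],[0,0,0,0,0,-0.35,0],[0,0,0,0,0,-0.362,0],[0,0,0,0,0,-0.37,0]]
  ]
}}

```text
time_s: 6.83
tool_pos: [0.5324, 0.1505, 0.0425]
tool_rot: [179.9, 0.1, 175.8]
force: [2.0, 2.0, -0.0]
grip_width: 0.0142
grasp_force: 12.0
```

{"method": "servo_tool", "body": {
  "series": [
    [[0,0,0,0,0,-0.004,0],[0,0,0,0,0,-0.004,0],[0,0,0,0,0,-0.004,0]]
  ]
}}

```text
time_s: 7.08
tool_pos: [0.5323, 0.1505, 0.0425]
tool_rot: [179.9, 0.1, 176.4]
force: [2.9, 4.3, 1.3]
grip_width: 0.0143
grasp_force: 12.0
```

```bash
python3 -c "
from h import *
o=get_obs();print(o['tool_pos'],o['tool_rot'],o['wrist_torque'],o['force'],o['qpos'].round(1),o['grip_width'])"
```

```text
[0.53226214 0.15052131 0.04247176] [1.79905895e+02 1.04618280e-01 1.76424445e+02] [ 0.82127941 -0.62262943 -0.28748206] [2.89435345 4.26425268 1.2985249 ] [-28.7  13.4  11.4 107.2  -3.1  59.5  70.5] 0.014306162283340822
```

{"method": "servo_tool", "body": {
  "series": [
    [[0,0,0,0,0,0.01,0.5],[0,0,0,0,0,0.01,0.5],[0,0,0,0,0,0.01,0.5],[0,0,-0.1,0,0,0.01,0.5],[0,0,-0.2,0,0,0.01,0.5],[0,0,-0.32,0,0,0.01,0.8],[0,0,-0.44,0,0,0.01,0.8],[0,0,-0.56,0,0,0.01,0.8],[0,0,-0.68,0,0,0.01,0.8],[0,0,-0.75,0,0,0.01,0.8],[0,0,-0.75,0,0,0.01,0.8],[0,0,-0.75,0,0,0.01,0.8]]
  ]
}}

```text
time_s: 8.08
tool_pos: [0.5318, 0.1491, 0.268]
tool_rot: [180.0, 0.1, 174.7]
force: [0.5, -0.2, -0.8]
grip_width: 0.0689
grasp_force: 0.0
```

```bash
python3 look.py b; python3 -c "
from h import *
plan([.573,-.26,.25],160)"
```

```text
console [  201   115   170   149 19268] ((561.563232421875, 148.26499938964844), (199.46372985839844, 189.1105499267578), 84.60562896728516)
top [280 163  13  33 352] [286.06818182 180.79545455] 0.1059655835296984 ((530.8681640625, 151.34825134277344), (12.861651420593262, 34.016632080078125), 84.57801055908203)
[0.53092417 0.14898146 0.26631808] [-1.79952847e+02 -5.84991742e-02  1.74665034e+02]
row [-0.2665 -1.3443  0.0552] [-0.0003 -0.0003  0.0815] t 8.13 q7 67.1
```

Both the bar and the console axis read 84.6°, so the knob is at its off stop. Now for the cover.

{"method": "servo_tool", "body": {
  "series": [
    [[-0.2,-0.98,0.03,0,0,0.08,0.8],[-0.2,-0.98,0.03,0,0,0.08,0.8],[-0.2,-0.98,0.03,0,0,0.08,0.8],[-0.2,-0.98,0.03,0,0,0.08,0.8],[-0.2,-0.98,0.03,0,0,0.08,0.8],[-0.2,-0.98,0.03,0,0,0.08,0.8],[-0.2,-0.98,0.03,0,0,0.08,0.8],[-0.2,-0.98,0.03,0,0,0.08,0.8],[-0.2,-0.98,0.03,0,0,0.08,0.8]]
  ]
}}

```text
time_s: 8.88
tool_pos: [0.5616, -0.154, 0.2556]
tool_rot: [-179.8, -0.2, 159.8]
force: [0.5, 1.0, 0.3]
grip_width: 0.0694
grasp_force: 0.0
```

```bash
python3 -c "
from h import *
plan([.573,-.26,.25],158)"
```

```text
row [-0.1579 -0.3185  0.0192] [-0.0011 -0.0011  0.0099] t 8.88 q7 85.9
```

{"method": "servo_tool", "body": {
  "series": [
    [[-0.158,-0.32,0.02,0,0,0.01,0.8],[-0.158,-0.32,0.02,0,0,0.01,0.8],[-0.158,-0.32,0.02,0,0,0.01,0.8],[-0.158,-0.32,0.02,0,0,0.01,0.8],[-0.158,-0.32,0.02,0,0,0.01,0.8],[-0.158,-0.32,0.02,0,0,0.01,0.8]]
  ]
}}

```text
time_s: 9.38
tool_pos: [0.5761, -0.2525, 0.2506]
tool_rot: [179.9, -0.2, 158.6]
force: [-0.8, 0.3, 0.1]
grip_width: 0.0696
grasp_force: 0.0
```

```bash
cat > cov.py <<'E'
from h import *
c=cam('wrist'); P=cloud(c); o=get_obs(); hsv=cv2.cvtColor(c['frame'],cv2.COLOR_RGB2HSV)
red=cv2.inRange(hsv,(0,170,60),(6,255,255))|cv2.inRange(hsv,(174,170,60),(180,255,255)); yel=cv2.inRange(hsv,(20,140,60),(36,255,255))
for nm,m in(('red',red),('yel',yel)):
    k,L,S,C=cv2.connectedComponentsWithStats(m)
    for i in range(1,k):
        if S[i,4]<150: continue
        p=P[L==i]; p=p[np.isfinite(p).all(1)]; zt=np.percentile(p[:,2],97); t=p[p[:,2]>zt-.006]
        r=cv2.minAreaRect((t[:,:2]*1000).astype(np.float32)); r2=cv2.minAreaRect((p[:,:2]*1000).astype(np.float32))
        print(nm,S[i],'ztop',zt.round(4),'toprect',np.round(r[0],1),np.round(r[1],1),round(r[2],1),'all',np.round(r2[0],1),np.round(r2[1],1),round(r2[2],1))
print(o['tool_pos'],o['tool_rot'])
cv2.imwrite('pics/cov.png',cv2.resize(c['frame'][...,::-1],(784,588)))
E
python3 cov.py
```

```text
red [213  74  39  46 329] ztop 0.0469 toprect [ 482.6 -272. ] [29.1 52.4] 33.1 all [ 483.5 -273.2] [29.3 55.3] 33.1
red [213  97  29  16 219] ztop 0.0477 toprect [ 482.1 -283.4] [31.8 10.3] 84.5 all [ 482.1 -283.4] [31.8 10.3] 84.5
red [ 253  143   52   60 2181] ztop 0.0646 toprect [ 575.7 -259. ] [56.  55.8] 66.3 all [ 579.9 -261.4] [65.9 73.2] 66.1
red [ 242  232   38   48 1025] ztop 0.0474 toprect [ 671.8 -323.3] [40.8 42.2] 59.3 all [ 677.5 -326.9] [47.3 60.2] 60.9
yel [208  89  30  15 243] ztop 0.0692 toprect [ 472.6 -281.5] [29.2 10.1] 80.4 all [ 471.1 -283.5] [33.7 12.4] 80.4
yel [271 161  15  42 537] ztop 0.0944 toprect [ 575.8 -259.2] [13.7 39.9] 66.1 all [ 575.5 -259.7] [14.8 40. ] 66.1
yel [247 259  24  17 326] ztop 0.0692 toprect [ 671.1 -323. ] [28.4  9.8] 57.7 all [ 671.1 -323. ] [28.4  9.8] 57.8
[ 0.57641308 -0.25213009  0.25102439] [ 1.79910070e+02 -1.08608444e-01  1.58658079e+02]
```

View pics/cov.png

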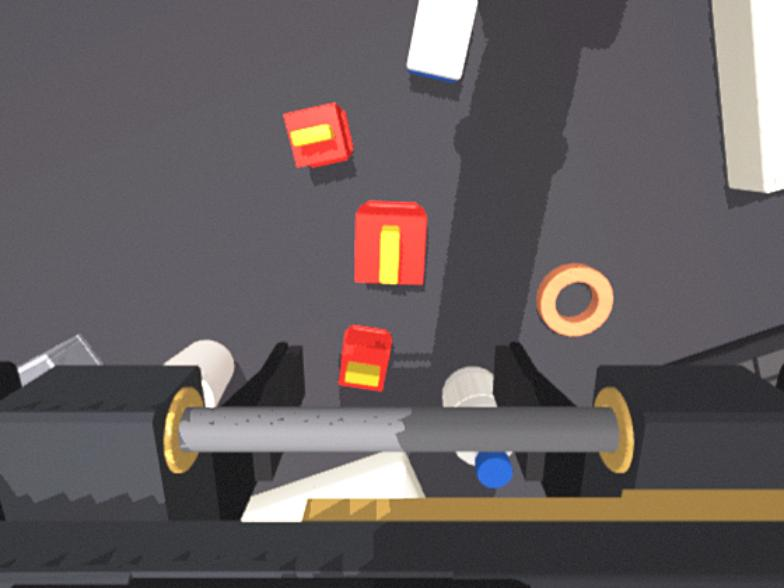

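The crop shows the chosen large cover at (390,243). It has a 56 × 56 mm top at z=0.065, and its rib is 40 × 14 mm with its top at 0.094, so it is the 56 mm cover. The small ones at (318,135) and (365,360) are 40 mm decoys. Its centre is (0.5758, -0.2592) and the rib lies at 156.1°.

```bash
python3 -c "
from h import *
plan([.5757,-.2592,.11],156.1)"
```

```text
row [-0.0073 -0.0236  0.47  ] [ 0.0005 -0.0006  0.0142] t 9.43 q7 96.1
```

{"method": "servo_tool", "body": {
  "series": [
    [[-0.007,-0.024,0.12,0,0,0.014,0.8],[-0.007,-0.024,0.24,0,0,0.014,0.8],[-0.007,-0.024,0.36,0,0,0.014,0.8],[-0.007,-0.024,0.45,0,0,0.014,0.8],[-0.007,-0.024,0.47,0,0,0.014,0.8],[-0.007,-0.024,0.47,0,0,0.014,0.8],[-0.007,-0.024,0.47,0,0,0.014,0.8],[-0.007,-0.024,0.47,0,0,0.014,0.8]]
  ]
}}

```text
time_s: 10.1
tool_pos: [0.5771, -0.2627, 0.1136]
tool_rot: [180.0, 0.2, 156.0]
force: [1.2, -0.6, 1.1]
grip_width: 0.0697
grasp_force: 0.0
```

```bash
python3 cov.py | grep -v "ztop 0.04\|ztop 0.06[5-9]"; python3 -c "
from h import *
plan([.5757,-.2592,.032],156.1)"
```

```text
red [ 249  155   78   90 4837] ztop 0.0642 toprect [ 575.6 -259.1] [56.1 55.8] 66.2 all [ 586.8 -263.4] [70.4 87. ] 66.0
red [245 277  47  14 477] ztop 0.0199 toprect [ 653.7 -313.7] [38.8  1.6] 58.6 all [ 654.4 -315. ] [46.2 13. ] 67.3
yel [ 277  184   22   66 1361] ztop 0.0941 toprect [ 575.3 -258.8] [13.6 39.8] 65.8 all [ 593.1 -267.5] [15.  79.6] 65.4
yel [226 356  41  15 281] ztop 0.2478 toprect [ 551.4 -260.6] [8.9 2.2] 64.5 all [ 551.4 -260.6] [8.9 2.2] 64.5
[ 0.57705626 -0.26294629  0.11364475] [179.9617427    0.24450976 155.9779957 ]
row [0.0104 0.0094 0.2721] [ 0.0002  0.0014 -0.0007] t 10.15 q7 96.3
```

{"method": "servo_tool", "body": {
  "series": [
    [[0.01,0.01,0.08,0,0,0,0.8],[0.01,0.01,0.16,0,0,0,0.8],[0.01,0.01,0.22,0,0,0,0.8],[0.01,0.01,0.26,0,0,0,0.8],[0.01,0.01,0.272,0,0,0,0.8],[0.01,0.01,0.272,0,0,0,0.8],[0.01,0.01,0.272,0,0,0,0.8],[0.01,0.01,0.272,0,0,0,0.4]]
  ],
  "grip_force": 45
}}

```text
time_s: 10.82
tool_pos: [0.575, -0.2593, 0.0311]
tool_rot: [180.0, 0.2, 155.9]
force: [-0.6, 0.2, 0.2]
grip_width: 0.0675
grasp_force: 0.0
```

{"method": "servo_tool", "body": {
  "series": [
    [[0,0,0,0,0,0,0],[0,0,0,0,0,0,0],[0,0,0,0,0,0,0],[0,0,0,0,0,0,0],[0,0,0,0,0,0,0],[0,0,0,0,0,0,0],[0,0,0,0,0,0,0],[0,0,0,0,0,0,0],[0,0,0,0,0,0,0],[0,0,0,0,0,0,0],[0,0,0,0,0,0,0]]
  ],
  "grip_force": 45
}}

```text
time_s: 11.73
tool_pos: [0.5737, -0.2587, 0.0293]
tool_rot: [180.0, -0.0, 155.9]
force: [-0.8, -0.7, -0.4]
grip_width: 0.0137
grasp_force: 45.0
```

{"method": "servo_tool", "body": {
  "series": [
    [[0,0,-0.04,0,0,0,0],[0,0,-0.12,0,0,0,0],[0,0,-0.22,0,0,0,0],[0,0,-0.33,0,0,0,0],[0,0,-0.44,0,0,0,0],[0,0,-0.55,0,0,0,0],[0,0,-0.65,0,0,0,0],[0,0,-0.7,0,0,0,0],[0,0,-0.7,0,0,0,0]]
  ]
}}

```text
time_s: 12.48
tool_pos: [0.5757, -0.26, 0.2451]
tool_rot: [179.9, 0.5, 155.9]
force: [0.7, -0.7, -0.8]
grip_width: 0.014
grasp_force: 45.0
```

Run:
```python
from h import *
exec(open('cov.py').read())
A=R.from_euler('xyz',o['tool_rot'],degrees=True)
T=A.inv().apply((P-o['tool_pos']).reshape(-1,3)).reshape(P.shape)*1000
t=T[(red>0)&(T[...,2]>-60)&(T[...,2]<80)]
h,e=np.histogram(t[:,2],np.arange(-60,80,4));print(dict(zip(e[:-1].astype(int).tolist(),h.tolist())))
zt=np.percentile(t[:,2],3);s=t[t[:,2]<zt+5];print('cover top tool frame',zt,np.percentile(s[:,0],[1,99]),np.percentile(s[:,1],[1,99]),cv2.minAreaRect(s[:,:2].astype(np.float32)))
plan([.5315,.151,.24],174.6)
```

```text
red [213  71  42  47 574] ztop 0.0474 toprect [ 472.8 -281.6] [41.1 40.6] 80.4 all [ 484.4 -280. ] [33.4 63.1] 24.2
red [ 228  181  113   91 6725] ztop 0.2798 toprect [ 560.1 -252.8] [56.  41.4] 66.3 all [ 592.2 -279.6] [153.  119.6] 76.8
yel [209  86  31  17 250] ztop 0.0694 toprect [ 472.6 -281.5] [29.4 10.1] 80.5 all [ 471.2 -283.1] [33.  12.3] 80.5
yel [ 268  232   34   59 1867] ztop 0.3095 toprect [ 566.7 -255.8] [14.4 18.3] 65.3 all [ 566.4 -255.7] [15.8 18.2] 68.2
yel [269 323  31  12 326] ztop 0.31 toprect [ 591.3 -266.7] [13.2  7.1] 69.2 all [ 689.1 -319.2] [ 13.3 229.4] 61.8
[ 0.5746453  -0.25939592  0.24206893] [179.9650206    0.25830876 155.92525319]
{-60: 5, -56: 3, -52: 3, -48: 4, -44: 9, -40: 3214, -36: 755, -32: 242, -28: 248, -24: 224, -20: 217, -16: 191, -12: 193, -8: 177, -4: 156, 0: 165, 4: 146, 8: 130, 12: 161, 16: 303, 20: 115, 24: 5, 28: 0, 32: 0, 36: 0, 40: 0, 44: 0, 48: 0, 52: 0, 56: 0, 60: 0, 64: 0, 68: 0, 72: 0}
cover top tool frame -37.73049170820837 [-1.4719275  25.04923363] [-27.2909232   27.48977304] ((10.411128997802734, 0.11775016784667969), (55.985191345214844, 30.604228973388672), 89.76782989501953)
row [0.6894 1.1903 0.0045] [-0.      0.0015 -0.1037] t 12.53 q7 94.2
```

{"method": "servo_tool", "body": {
  "series": [
    [[0.08,0.09,0,0,0,-0.01,0],[0.16,0.2,0,0,0,-0.03,0],[0.55,0.95,0,0,0,-0.1,0],[0.55,0.95,0,0,0,-0.1,0],[0.55,0.95,0,0,0,-0.1,0],[0.55,0.95,0,0,0,-0.1,0],[0.55,0.95,0,0,0,-0.1,0],[0.55,0.95,0,0,0,-0.1,0],[0.55,0.95,0,0,0,-0.1,0],[0.55,0.95,0,0,0,-0.1,0],[0.55,0.95,0,0,0,-0.1,0],[0.55,0.95,0,0,0,-0.1,0]]
  ]
}}

```text
time_s: 13.53
tool_pos: [0.5389, 0.0669, 0.2384]
tool_rot: [-179.9, -0.1, 173.8]
force: [-0.2, -0.6, 0.0]
grip_width: 0.0133
grasp_force: 45.0
```

```bash
python3 -c "
from h import *
plan([.5295,.1512,.2],174.6)"
```

```text
row [0.0614 0.276  0.1277] [-0.0004 -0.0004 -0.0044] t 13.53 q7 74.9
```

{"method": "servo_tool", "body": {
  "series": [
    [[0.02,0.09,0.04,0,0,-0.004,0],[0.04,0.18,0.08,0,0,-0.004,0],[0.06,0.25,0.12,0,0,-0.004,0],[0.061,0.276,0.128,0,0,-0.004,0],[0.061,0.276,0.128,0,0,-0.004,0],[0.061,0.276,0.128,0,0,-0.004,0],[0.061,0.276,0.128,0,0,-0.004,0],[0.061,0.276,0.128,0,0,-0.004,0]]
  ]
}}

```text
time_s: 14.2
tool_pos: [0.5309, 0.1508, 0.2019]
tool_rot: [180.0, 0.1, 174.5]
force: [0.1, -0.4, -0.2]
grip_width: 0.0135
grasp_force: 45.0
```

```bash
cat > chk.py <<'E'
from h import *
c=cam('wrist'); P=cloud(c); o=get_obs(); hsv=cv2.cvtColor(c['frame'],cv2.COLOR_RGB2HSV)
red=cv2.inRange(hsv,(0,170,60),(6,255,255))|cv2.inRange(hsv,(174,170,60),(180,255,255))
A=R.from_euler('xyz',o['tool_rot'],degrees=True)
T=A.inv().apply((P-o['tool_pos']).reshape(-1,3)).reshape(P.shape)*1000
k=(red>0)&(T[...,2]>-60)&(T[...,2]<60)&(abs(T[...,0])<60)
zt=np.percentile(T[k][:,2],3); w=P[k&(T[...,2]<zt+5)]
r=cv2.minAreaRect((w[:,:2]*1000).astype(np.float32)); print('cover top z',w[:,2].mean().round(4),r)
s=T[k&(T[...,2]<zt+5)]; print('tool x max',np.percentile(s[:,0],99),'y',np.percentile(s[:,1],[1,99]))
m=(np.abs(P[...,2]-.05)<.005)&(hsv[...,1]<70)&(hsv[...,2]>130)
kk,L,S,C=cv2.connectedComponentsWithStats(m.astype(np.uint8)); i=1+S[1:,4].argmax()
print('console',cv2.minAreaRect((P[L==i][:,:2]*1000).astype(np.float32)))
print(o['tool_pos'],o['tool_rot'],o['force'],o['wrist_torque'])
E
python3 chk.py; python3 -c "
from h import *
plan([.5295,.1512,.11],174.6)"
```

```text
cover top z 0.2356 ((520.0263671875, 151.893310546875), (55.659767150878906, 31.060619354248047), 84.75408935546875)
tool x max 25.84233109931111 y [-27.46657962  26.84995281]
console ((543.1032104492188, 149.8642120361328), (199.671875, 151.36526489257812), 84.46768188476562)
[0.53073302 0.15125926 0.20179364] [1.79989499e+02 8.13551581e-02 1.74490119e+02] [ 0.01923611 -0.06593405 -0.35971437] [ 0.04773502 -0.01908958  0.00447379]
row [ 0.0045 -0.0006  0.306 ] [ 0.0001  0.0005 -0.0006] t 14.25 q7 66.9
```

{"method": "servo_tool", "body": {
  "series": [
    [[0.004,0,0.06,0,0,0,0],[0.004,0,0.12,0,0,0,0],[0.004,0,0.18,0,0,0,0],[0.004,0,0.22,0,0,0,0],[0.004,0,0.25,0,0,0,0],[0.004,0,0.28,0,0,0,0],[0.004,0,0.3,0,0,0,0],[0.004,0,0.306,0,0,0,0],[0.004,0,0.306,0,0,0,0]]
  ]
}}

```text
time_s: 15.0
tool_pos: [0.5287, 0.1532, 0.1091]
tool_rot: [-180.0, -0.0, 174.7]
force: [0.9, 0.1, -1.4]
grip_width: 0.0138
grasp_force: 45.0
```

```bash
python3 chk.py
```

```text
cover top z 0.1428 ((517.3153076171875, 154.37957763671875), (56.1164665222168, 30.538240432739258), 83.76958465576172)
tool x max 26.359956359331395 y [-27.21590819  27.37362244]
console ((519.490478515625, 152.1534423828125), (198.7924346923828, 105.23951721191406), 84.5113525390625)
[0.52898792 0.15329887 0.1095504 ] [1.79984773e+02 3.46909245e-02 1.74658831e+02] [ 0.57203915 -0.54007942 -0.46188329] [ 0.06785747 -0.00346003  0.01886511]
```

{"method": "servo_tool", "body": {
  "series": [
    [[-0.002,-0.007,0.01,0,0,0,0],[-0.002,-0.007,0.02,0,0,0,0],[-0.002,-0.007,0.03,0,0,0,0],[-0.002,-0.007,0.035,0,0,0,0],[-0.002,-0.007,0.035,0,0,0,0],[-0.002,-0.007,0.035,0,0,0,0]]
  ]
}}

```text
time_s: 15.55
tool_pos: [0.529, 0.1511, 0.0986]
tool_rot: [-180.0, -0.0, 174.7]
force: [0.9, 0.2, -2.0]
grip_width: 0.0137
grasp_force: 45.0
```

```bash
python3 chk.py
```

```text
cover top z 0.1323 ((517.7783203125, 152.5360565185547), (56.03795623779297, 30.32827377319336), 84.78318786621094)
tool x max 26.16313496502789 y [-27.0699499   27.55887333]
console ((517.1113891601562, 152.49911499023438), (198.4684295654297, 100.70540618896484), 84.54985046386719)
[0.52908011 0.15112894 0.09870462] [1.79996203e+02 5.63563974e-03 1.74664638e+02] [-0.48142349 -0.41766357 -0.41979827] [ 0.02706316  0.01628232 -0.02609056]
```

{"method": "servo_tool", "body": {
  "series": [
    [[0,0,0.006,0,0,0,0],[0,0,0.012,0,0,0,0],[0,0,0.018,0,0,0,0],[0,0,0.024,0,0,0,0],[0,0,0.028,0,0,0,0],[0,0,0.028,0,0,0,0]]
  ],
  "grip_force": 50
}}

```text
time_s: 16.1
tool_pos: [0.5304, 0.1511, 0.0923]
tool_rot: [179.9, 0.2, 174.6]
force: [-0.6, -1.2, 7.6]
grip_width: 0.0136
grasp_force: 50.0
```

{"method": "servo_tool", "body": {
  "series": [
    [[0,0,0.006,0,0,0,0],[0,0,0.012,0,0,0,0],[0,0,0.018,0,0,0,0],[0,0,0.024,0,0,0,0],[0,0,0.024,0,0,0,0]]
  ]
}}

```text
time_s: 16.52
tool_pos: [0.5281, 0.1509, 0.0818]
tool_rot: [-180.0, -0.1, 174.7]
force: [-0.0, -1.0, -1.9]
grip_width: 0.0137
grasp_force: 50.0
```

```bash
python3 chk.py
```

```text
cover top z 0.1156 ((516.874755859375, 152.33584594726562), (56.00835418701172, 30.165239334106445), 85.02605438232422)
tool x max 26.05638245645152 y [-27.103125    27.28756413]
console ((512.4429321289062, 152.6868896484375), (198.37648010253906, 91.66200256347656), 84.7485122680664)
[0.5280537  0.15102543 0.08195374] [-1.79962123e+02 -1.18219704e-01  1.74665210e+02] [ 0.57656631  0.82102732 -3.86509409] [ 0.04614851 -0.12227657 -0.00542893]
```

It has clicked past the catches and the rim is close to the seat. Now I'll press home in small steps.

{"method": "servo_tool", "body": {
  "series": [
    [[0,0,0.003,0,0,0,0],[0,0,0.006,0,0,0,0],[0,0,0.006,0,0,0,0],[0,0,0.006,0,0,0,0]]
  ]
}}

```text
time_s: 16.9
tool_pos: [0.5291, 0.1512, 0.0813]
tool_rot: [180.0, 0.0, 174.7]
force: [0.8, 0.2, -0.6]
grip_width: 0.0133
grasp_force: 50.0
```

{"method": "servo_tool", "body": {
  "series": [
    [[0,0,0.003,0,0,0,0],[0,0,0.006,0,0,0,0],[0,0,0.006,0,0,0,0],[0,0,0.006,0,0,0,0]]
  ]
}}

```text
time_s: 17.23
tool_pos: [0.5293, 0.1512, 0.0812]
tool_rot: [180.0, 0.0, 174.7]
force: [-4.1, -1.6, 9.5]
grip_width: 0.0138
grasp_force: 50.0
```

{"method": "servo_tool", "body": {
  "series": [
    [[0,0,0.001,0,0,0,0],[0,0,0.001,0,0,0,0],[0,0,0.001,0,0,0,0],[0,0,0.001,0,0,0,0],[0,0,0.001,0,0,0,0],[0,0,0.001,0,0,0,0]]
  ]
}}

```text
time_s: 17.73
tool_pos: [0.5293, 0.1512, 0.0812]
tool_rot: [180.0, 0.0, 174.7]
force: [-4.8, -1.8, 10.2]
grip_width: 0.0139
grasp_force: 50.0
```

```bash
python3 chk.py; python3 -c "
from h import *
for i in range(3): cam('side'); print(get_obs()['force'].round(1),get_obs()['tool_pos'].round(4))
a=cam('side')['frame'][130:250,160:310]; b=cam('scene')['frame'][150:240,255:375]
cv2.imwrite('pics/end.png',np.hstack([cv2.resize(x,(400,310),interpolation=cv2.INTER_CUBIC) for x in(a,b)])[...,::-1])"
```

```text
cover top z 0.115 ((518.022705078125, 152.5499267578125), (55.835411071777344, 30.1794376373291), 84.87660217285156)
tool x max 26.138467061155545 y [-27.06970716  27.34151486]
console ((512.996337890625, 152.63938903808594), (198.2181854248047, 92.46829223632812), 84.60127258300781)
[0.52933891 0.15123431 0.08120176] [1.79953692e+02 3.72674833e-02 1.74657969e+02] [-3.9049424  -0.47387719 10.93847231] [-0.27741197  0.98678839 -0.01508283]
[-3.2 -1.2  9.5] [0.5293 0.1512 0.0812]
[-4.3 -1.5  9.2] [0.5293 0.1512 0.0812]
[-4.6 -1.9  9.7] [0.5293 0.1512 0.0812]
```

View pics/end.png

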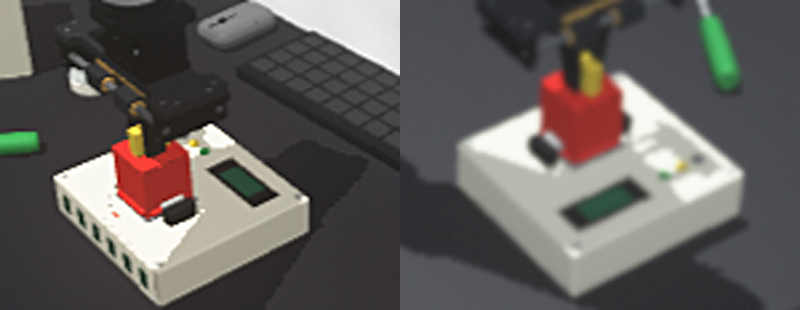

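The cover sits square between the catches, with its top at z=0.115, which is exactly seat + 63 mm. The push is about 10 N. I'll nudge it up slightly and then hand in.

{"method": "servo_tool", "body": {
  "series": [
    [[0,0,0.002,0,0,0,0],[0,0,0.002,0,0,0,0],[0,0,0.002,0,0,0,0],[0,0,0.002,0,0,0,0]]
  ]
}}

```text
time_s: 18.37
tool_pos: [0.5294, 0.1512, 0.0812]
tool_rot: [179.9, 0.0, 174.7]
force: [-5.7, -1.2, 12.8]
grip_width: 0.0135
grasp_force: 50.0
```

```bash
python3 -c "
from h import *
o=get_obs(); print(o['force'],o['tool_pos'],o['grasp_force'],o['time_s'])
if 8.5<o['force'][2]<18: print(env.sign_off())"
```

```text
[-5.66617212 -1.20954884 12.78792126] [0.52939186 0.15123793 0.08120711] 49.99691778793931 18.3667
the job is handed in; nothing more can be done
None
```

The job is handed in at 18.4 s: the knob is at its off stop, and the red cover is latched square on the seat, still gripped and pressed down with about 12.8 N.

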